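Angle a tube past the keeper post into the offcut bay

ROBOT

A 7-joint arm with a two-finger parallel gripper is mounted at the origin on the work surface. World frame = base frame: x ahead of the robot, y to its left, z up, the work surface at z = 0. Lengths are in m, angles in rad, forces in N, time in s.
With the tool pointing down it reaches from about 0.4 to 0.875 m from the base axis. Payload 6.5 kg.
Tool frame: the origin (TCP) lies at the very end of the fingers, on their centre line; the grasp point (between the pads) lies 19 mm behind it; y points along the fingers, z is the direction in which the jaws open and shut, and the axes are right-handed (so a half turn about y gives the same grasp; the last joint's range is limited). The gripper opens to 88 mm and grips with 3 to 60 N. Pads are 18 mm wide; open, the fingers measure 123 mm over their backs; the gripper's body (75 mm by 187 mm) begins 45 mm behind the grasp point.
Start: joints at [1.038, 0.536, -0.004, 1.538, 0.003, 1.067, -0.071], TCP at [0.293, -0.58, 0.239] pointing down, gripper open.
Joint ranges: [-2.7, 2.7], [-0.37, 2.16], [-1.27, 1.26], [0.24, 2.4], [-1.31, 4.45], [0.19, 1.91], [-2.76, 2.76]. Speed limits (rad/s): [2.39, 2.39, 3.14, 3.14, 3.14, 3.14, 3.14].

INTERFACE

Orientations are given as a 3x3 rotation matrix whose columns are the frame's x, y, z axes.
In Python, from cell import * gives the robot as it stands.
- The arm moves only by the tool drive_tool, never from a script. Its arguments are lists of equal length, an entry for each row: "fingers": the opening in per cent of the stroke, from 0 (shut) to 100 (fully open); "linear": the shift along the world's x, y, z in mm, a list of three; "spin": the turn about the world's z in rad. In form: {"fingers": [fingers, ...], "linear": [[x, y, z], ...], "spin": [spin, ...]}. A call has 1 to 5 rows; each row is the pose to reach, as a shift and turn from the pose measured when the call began; what a row does not reach only later rows make up. A row lasts 1/12 s, in which the tool goes at most 41.7 mm and 7.16 degrees, less where a joint would pass 70% of its speed; a pose out of reach is approached as far as the arm can. A call with a gripper value outside its range is refused whole. The fingers move at their own pace and stop on an object; the grip force is fixed at half the most. Time passes only in rows, so rows that repeat a pose let the fingers close. It gives the time, the measured TCP pose, the force and the opening at its end, in the units of the state.
- read_state(): the state, without advancing time (a new reading comes with each control period).
- read_camera(name): name is "scene" or "top"; returns a dict with "pixels" (384x512x3 uint8, red, green, blue), "z_map" (384x512 float32, m along the optical axis (not along the pixel's ray), 0 where there is no reading), "K" (3x3 intrinsics, pixels), "rvec" (rotation vector, rad) and "tvec" (3), from world to camera coordinates, as OpenCV has them. Camera axes: x right, y down, z forward; pixel columns grow to the right and rows downward; lengths in m; the calibration is good to about 2 mm. A picture is of the moment at which its call begins.
- hand_in(): hands the job in, once; it reports no verdict.
The state is a dict: "clock": time; "qpos": joint angles; "joint_velocities": joint speeds; "joint_efforts": joint torques, N m; "tool_pos": TCP position; "eef_rot": TCP orientation; "contact_force": force on the tool from outside, world axes, zero at the start; "torque": the same for the moment, N m; "width": finger opening in m.
Only numpy, scipy, OpenCV 4.12 (cv2) and the standard library are available. Lean on these libraries where they do the work, as an engineer would, in place of code of your own. Each camera call takes 0.05 s, during which the arm holds its last target.

TASK

Put the loose length of square tube away in the empty front bay of the offcut rack, snug against the back rail along its whole length. It is too long to go straight in past the red post, so angle it: push one end in first, then push the other end round to follow it. Only push it along the bench with the fingers, never lift it, and leave the other things on the bench where they are.

Things in the scene. Friction and masses are not known exactly. Their poses are not given: they have to be found in the camera images.
- tube: The length of square steel tube to be put away: bright metal, 25 x 25 mm section, 280 mm long, about 0.4 kg, a yellow plug in each end. It lies flat on the bench top. Origin at the centre of its underside; its y axis runs along its length, z up.
- tube_end_l (a point): Centre of the tube's end face on its own +y end (140 mm along y from the tube's origin, 12.5 mm above its underside).
- tube_end_r (a point): Centre of the tube's end face on its own -y end (-140 mm along y from the tube's origin, 12.5 mm above its underside).
- rack: Fixed offcut rack, timber and plywood. Origin at bench level, middle of the back rail's front face (rack x = 0); x points from the open mouth into the rack, away from the robot, y along the rail to the left, z up. Empty front bay before the rail: floor is the bench top, cheeks' inner faces at y = +-150 mm. Rails and cheeks 45 mm high. A second lane behind the rail is full of other lengths.
- bay_mouth (a point): Middle of the front bay's mouth, at bench level: 175 mm in front of the back rail (rack x = -175 mm, y = 0), level with the front ends of the two cheeks, which are 18 mm thick. The mouth opens towards the robot.
- post: Fixed round keeper post in the bay's mouth: red pipe with a white band, 32 mm diameter, 65 mm high, origin on its axis at bench level. In the rack's frame at x = -155 mm, y = +130 or -130 mm (it varies). From it to the opposite cheek is 264 mm, less than the tube's length. On the other side is only an empty socket, flush with the bench, no obstacle.
- spray_can: Bystander, loose: blue spray can standing up, 64 mm across, 170 mm high with a white cap. To be left alone. Origin in the middle of its underside.
- jar: Bystander, loose: amber glass jar with steel lid, 72 mm across, 95 mm high. To be left alone. Origin in the middle of its underside.
- coupling: Bystander, loose: dark steel pipe coupling standing on end, 48 mm across, 50 mm high. To be left alone. Origin in the middle of its underside.
- hammer: Bystander, loose: hammer with wooden handle, lying flat. To be left alone. Origin in the middle of its underside.
- wrench: Bystander, loose: steel wrench, lying flat. To be left alone. Origin in the middle of its underside.
- tape: Bystander, loose: yellow tape measure, 70 x 32 mm, 62 mm high. To be left alone. Origin in the middle of its underside.
- driver: Bystander, loose: screwdriver with red handle, lying flat. To be left alone. Origin in the middle of its underside.

How it is judged:
On the way, in this order (a step that is already met when the one before it is completed fails the run):
1. one end of the tube is inside the bay while the other is still outside, in front of the post (((x of tube_end_l in the frame of rack above -0.12 m and y of tube_end_l in the frame of rack between -0.152 and 0.152 m and x of tube_end_r in the frame of rack below -0.16 m) or (x of tube_end_r in the frame of rack above -0.12 m and y of tube_end_r in the frame of rack between -0.152 and 0.152 m and x of tube_end_l in the frame of rack below -0.16 m))), for 0.1 s.
2. the other end has followed it into the bay, past the post (x of each of tube_end_l, tube_end_r in the frame of rack above -0.12 m), for 0.1 s.
At the end, for the whole second after the job is handed in: The tube lies flat on the bench inside the front bay, between the cheeks, its face within 10 mm of the back rail at both ends (each end's centre at rack x above -22.5 mm), at rest (x of tube_end_l in the frame of rack between -0.0225 and 0 m and x of tube_end_r in the frame of rack between -0.0225 and 0 m and y of tube_end_l in the frame of rack between -0.152 and 0.152 m and y of tube_end_r in the frame of rack between -0.152 and 0.152 m and height (world z) of each of tube_end_l, tube_end_r below 0.018 m and linear speed of tube below 0.01 m/s); the robot touches nothing.
It fails at once if the tube is lifted off the bench (an end raised more than 15 mm) (height (world z) of any of tube_end_l, tube_end_r above 0.0275 m).
It fails at once if another thing on the bench (can, jar, coupling, hammer, wrench, tape or screwdriver) is moved by more than 25 mm (distance of any of spray_can, jar, coupling, hammer, wrench, tape, driver from where it was at the start of the episode above 0.025 m).
It also fails if it takes over 72 s, if anything falls off the work surface, if the arm or the gripper's body presses on something with over 40 N, if the wrist force passes 120 N, or if a joint passes its speed limit or range.

## Working session

There is one attempt and no reset: what is moved stays moved. The work goes in short steps, Python scripts to look and compute and a tool call to move; the robot and the scene stay as the last step left them, time stands still between calls to the robot, and variables do not carry over. Pictures are saved under pics/ and viewed, and the job is handed in when it is done.

Besides the shell and the picture viewer there is one more tool, called after "Call:" by a JSON object that holds its "method" and its "body". drive_tool: Moves the arm, as the interface text tells. Its arguments: {"type":"object","properties":{"fingers":{"type":"array"},"linear":{"type":"array"},"spin":{"type":"array"}},"required":["fingers","linear","spin"]}

```bash
mkdir -p pics; ls; cat > h.py <<'E'
from cell import *
import numpy as np, cv2
def snap(name,fn):
    c=read_camera(name); cv2.imwrite('pics/'+fn+'.png',c['pixels'][:,:,::-1]); np.savez('pics/'+fn+'.npz',**c); return c
def load(fn): return dict(np.load('pics/'+fn+'.npz'))
def back(c,u,v,z=None):
    R=cv2.Rodrigues(np.array(c['rvec'],float))[0]; t=np.array(c['tvec'],float).ravel()
    d=R.T@np.linalg.solve(c['K'],[u,v,1.]); o=-R.T@t
    if z is None:
        return o+d*c['z_map'][int(round(v)),int(round(u))]
    return o+d*(z-o[2])/d[2]
def proj(c,P):
    return cv2.projectPoints(np.array(P,float).reshape(-1,3),c['rvec'],c['tvec'],c['K'],None)[0].reshape(-1,2)
E
python3 - <<'E'
from h import *
s=read_state();print(s)
a=snap('scene','s0');b=snap('top','t0')
for c in(a,b):print(c['K'],c['rvec'],c['tvec'])
E
```

```text
pics
{'clock': 0.0, 'qpos': array([ 1.0378004 ,  0.53714184, -0.00440592,  1.53887626,  0.00261678,
        1.06729198, -0.07122919]), 'joint_velocities': array([ 0.00048988,  0.0001536 ,  0.00129019, -0.00059336,  0.00130451,
       -0.00117259,  0.00070002]), 'joint_efforts': array([ 5.60804492e-04, -5.70984685e+01,  9.90487374e-01, -2.51604134e+01,
       -5.63345721e-02,  1.79084128e-02,  1.11589045e-04]), 'tool_pos': array([ 0.29220292, -0.57992867,  0.23785393]), 'eef_rot': array([[-8.93004477e-01, -9.07639498e-04,  4.50046864e-01],
       [-4.50047752e-01,  1.45174253e-03, -8.93003311e-01],
       [ 1.57172904e-04, -9.99998534e-01, -1.70489369e-03]]), 'contact_force': array([-0.21011905, -0.29164426,  0.29990762]), 'torque': array([ 0.06964736, -0.02011257, -0.01130676]), 'width': 0.08829890439590848}
[[400.34012253   0.         260.40740139]
 [  0.         400.34012253 190.98666742]
 [  0.           0.           1.        ]] [ 0.95716277  2.35547043 -1.2193475 ] [ 0.36034097 -0.15730422  1.46783829]
[[455.31159024   0.         252.13717458]
 [  0.         455.31159024 192.88591843]
 [  0.           0.           1.        ]] [ 2.20363913 -2.17531629  0.10987719] [-0.03479379  0.47940741  1.40229558]
```

View pics/s0.png

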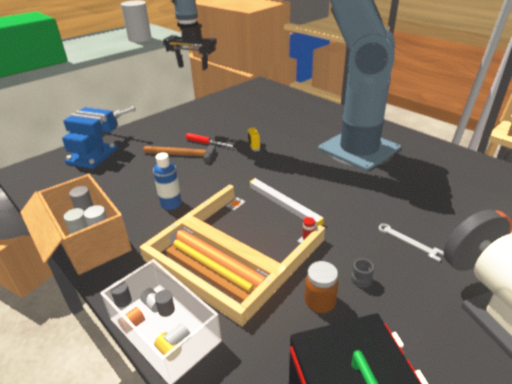

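View pics/t0.png

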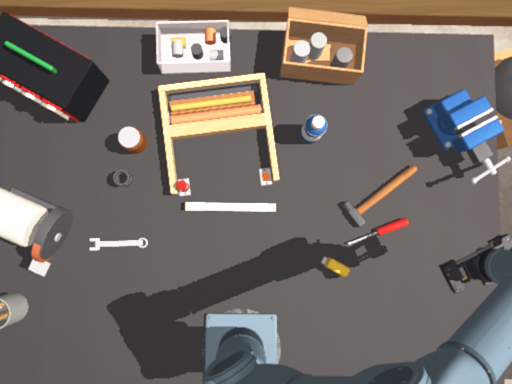

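The top view shows the tube at about (185–275, 207), just in front of the rack mouth, and the post on the left (+y) side at (183,186). Next I'll enlarge it.

```bash
python3 - <<'E'
from h import *
c=load('t0');im=c['pixels'][60:230,145:295,::-1]
cv2.imwrite('pics/t0z.png',cv2.resize(im,None,fx=3.5*1.5*.67,fy=3.5*1.5*.67,interpolation=cv2.INTER_CUBIC))
# grid scale factor
print(3.5*1.5*.67)
R=cv2.Rodrigues(c['rvec'])[0];print(-R.T@c['tvec'])
E
```

```text
3.5175
[ 0.36501762 -0.00148155  1.43674456]
```

View pics/t0z.png

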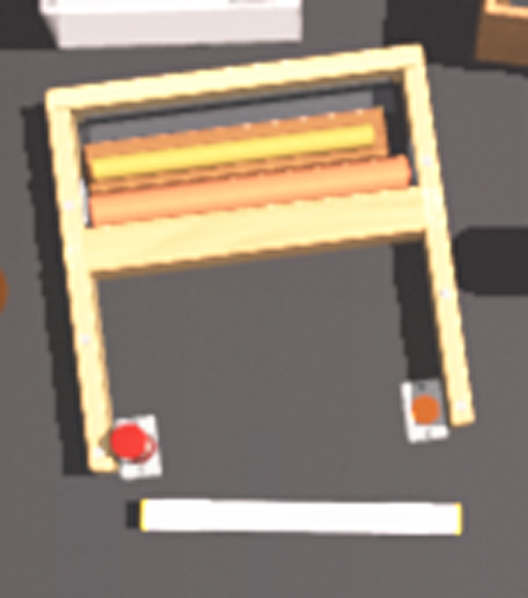

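```bash
cat >> h.py <<'E'
def zp(c,p,z,f=3.5175,o=(145,60)):
    return back(c,(p[0]+.5)/f-.5+o[0],(p[1]+.5)/f-.5+o[1],z)
E
python3 - <<'E'
from h import *
from scipy.optimize import least_squares
c=load('t0')
obs=[((131,441),.065,(-.155,.130)),((425,409),0,(-.155,-.130)),((90,470),.045,(-.175,.168)),((473,420),.045,(-.175,-.168)),((450,423),.045,(-.175,-.150)),((115,467),.045,(-.175,.150)),((92,270),.045,(0,.150)),((430,233),.045,(0,-.15))]
P=np.array([zp(c,p,z)[:2] for p,z,_ in obs]);Q=np.array([q for *_,q in obs])
def T(v,q):
    a=v[2];return q@np.array([[np.cos(a),-np.sin(a)],[np.sin(a),np.cos(a)]]).T+v[:2]
r=least_squares(lambda v:(T(v,Q)-P).ravel(),[.7,0,0],loss='soft_l1',f_scale=.003)
print(r.x,np.degrees(r.x[2]));print(((T(r.x,Q)-P)*1e3).round(1))
A=[zp(c,p,.025)[:2] for p in [(142,500),(142,531),(461,503),(461,534)]]
A=np.array(A);print(A);l=(A[0]+A[1])/2;rr=(A[2]+A[3])/2
print('ends',l,rr,np.linalg.norm(l-rr))
a=r.x[2];Ri=np.array([[np.cos(a),np.sin(a)],[-np.sin(a),np.cos(a)]])
print('rack',Ri@(l-r.x[:2]),Ri@(rr-r.x[:2]))
for n,p,z in[('can',(315,128),.1),('jar',(132,140),.05),('coup',(122,179),.03)]:print(n,back(c,*p,z))
E
```

```text
[0.67007415 0.07866117 0.1396847 ] 8.003343911542162
[[ 1.4  1.2]
 [-1.4 -1. ]
 [ 0.2 -1.6]
 [-1.5 -1.4]
 [-1.1 -3.7]
 [-0.2  2.2]
 [-0.   2.1]
 [ 3.8  1.5]]
[[ 0.44886579  0.17910262]
 [ 0.42157276  0.17844857]
 [ 0.44996508 -0.10212978]
 [ 0.42256501 -0.10234772]]
ends [0.43521928 0.1787756 ] [ 0.43626504 -0.10223875] 0.2810162902220034
rack [-0.21862836  0.13183836] [-0.25671865 -0.1465845 ]
can [ 0.67043954 -0.21259671  0.1       ]
jar [0.63509782 0.34266821 0.05      ]
coup [0.51649655 0.37431149 0.03      ]
```

```bash
python3 - <<'E'
import numpy as np
# for theta, right end pushed in rail/cheek corner w/ clearance 1mm: post clearance
for d in range(55,-1,-3):
    t=np.radians(d);u=np.array([-np.sin(t),np.cos(t)]);n=np.array([np.cos(t),np.sin(t)])
    best=None
    # right corners rel to end centre: +-n*.0125
    # x limit: deep corner x<=0 ; y limit front corner >= -.15
    ry=-.15+.0125*np.sin(t)
    res=[]
    for rx in (-.0125*np.cos(t),-.0125*np.cos(t)-.02,-.0125*np.cos(t)-.04):
        r=np.array([rx,ry]);p=np.array([-.155,.13])-r
        a,b=p@u,p@n
        da=max(-a,a-.28,0);db=max(abs(b)-.0125,0)
        res.append((np.hypot(da,db)-.016)*1e3 if da+db>0 else -99)
    L=np.array([-.0125*np.cos(t),ry])+.28*u
    print(d,np.round(res,1),'left',L.round(3))
E
```

```text
55 [107.7 119.2 130.6] left [-0.237  0.021]
52 [ 93.7 106.  118.3] left [-0.228  0.032]
49 [ 79.8  92.5 105.6] left [-0.22   0.043]
46 [65.9 78.7 92.6] left [-0.21   0.053]
43 [52.4 64.7 79.2] left [-0.2    0.063]
40 [39.4 50.8 65.6] left [-0.19   0.073]
37 [27.5 37.2 51.6] left [-0.178  0.081]
34 [17.9 24.2 37.6] left [-0.167  0.089]
31 [13.2 12.6 23.9] left [-0.155  0.096]
28 [13.6  5.3 10.7] left [-0.142  0.103]
25 [13.7  5.2  0. ] left [-0.13   0.109]
22 [17.8  5.5 -2. ] left [-0.116  0.114]
19 [27.   9.3 -1.5] left [-0.103  0.119]
16 [38.9 19.5  1.5] left [-0.089  0.123]
13 [52.  32.2 12.6] left [-0.075  0.126]
10 [65.9 45.9 26. ] left [-0.061  0.128]
7 [80.1 60.1 40.1] left [-0.047  0.129]
4 [94.5 74.5 54.5] left [-0.032  0.13 ]
1 [109.1  89.1  69.1] left [-0.017  0.13 ]
```

Call:
{"method": "drive_tool", "body": {"fingers": [0,0,0,0,0], "linear": [[8,40,0],[16,80,0],[24,120,0],[32,160,0],[40,200,0]], "spin": [-0.06,-0.12,-0.18,-0.24,-0.3]}}

```text
clock: 0.52
tool_pos: [0.332, -0.3779, 0.2376]
eef_rot: [[-0.987, -0.001, 0.163], [-0.163, 0.002, -0.987], [0.0, -1.0, -0.002]]
contact_force: [2.1, 0.5, 0.8]
width: 0.0573
```

Call:
{"method": "drive_tool", "body": {"fingers": [0,0,0,0,0], "linear": [[6,40,0],[12,80,-20],[18,120,-40],[24,160,-60],[30,200,-80]], "spin": [0,0,0,0,0]}}

```text
clock: 0.93
tool_pos: [0.3599, -0.1891, 0.1635]
eef_rot: [[-0.987, -0.0, 0.163], [-0.163, 0.002, -0.987], [-0.0, -1.0, -0.002]]
contact_force: [0.9, -0.4, 0.3]
width: 0.0235
```

Call:
{"method": "drive_tool", "body": {"fingers": [0,0,0,0,0], "linear": [[12,38,0],[24,76,0],[36,112,-20],[36,112,-40],[36,112,-60]], "spin": [0,0,0,0,0]}}

```text
clock: 1.35
tool_pos: [0.3969, -0.0745, 0.103]
eef_rot: [[-0.986, 0.002, 0.168], [-0.168, 0.003, -0.986], [-0.002, -1.0, -0.002]]
contact_force: [-0.3, -0.6, -0.8]
width: 0.0005
```

Call:
{"method": "drive_tool", "body": {"fingers": [0,0,0,0,0], "linear": [[0,0,-20],[0,0,-40],[0,0,-55],[0,0,-65],[0,0,-68]], "spin": [0,0,0,0,0]}}

```text
clock: 1.77
tool_pos: [0.3958, -0.0743, 0.0336]
eef_rot: [[-0.986, -0.001, 0.168], [-0.168, 0.003, -0.986], [0.001, -1.0, -0.003]]
contact_force: [0.5, -0.2, -0.0]
width: 0.0004
```

Call:
{"method": "drive_tool", "body": {"fingers": [0,0,0,0,0], "linear": [[0,0,-15],[0,0,-22],[10,0,-23],[20,0,-23],[30,0,-23]], "spin": [0,0,0,0,0]}}

```text
clock: 2.18
tool_pos: [0.4272, -0.0744, 0.0111]
eef_rot: [[-0.986, -0.001, 0.168], [-0.168, 0.003, -0.986], [0.0, -1.0, -0.003]]
contact_force: [-1.0, 0.6, -0.7]
width: 0.0004
```

Call:
{"method": "drive_tool", "body": {"fingers": [0,0,0,0,0], "linear": [[10,0,0],[20,0,0],[30,0,0],[40,0,0],[50,0,0]], "spin": [0.05,0.1,0.15,0.2,0.25]}}

```text
clock: 2.6
tool_pos: [0.479, -0.0744, 0.012]
eef_rot: [[-0.913, -0.0, 0.409], [-0.409, 0.002, -0.913], [-0.001, -1.0, -0.002]]
contact_force: [-1.2, 0.8, -0.1]
width: -0.0
```

```bash
cat > look.py <<'E'
from h import *
import sys
n=sys.argv[1];a=snap('scene',n+'s');b=snap('top',n+'t')
i1=cv2.resize(a['pixels'][150:330,130:350,::-1],None,fx=1.8,fy=1.8,interpolation=cv2.INTER_CUBIC)
i2=cv2.resize(b['pixels'][60:240,145:295,::-1],None,fx=2.5,fy=2.5,interpolation=cv2.INTER_CUBIC)
H=max(i1.shape[0],i2.shape[0]);o=np.zeros((H,i1.shape[1]+i2.shape[1],3),np.uint8)
o[:i1.shape[0],:i1.shape[1]]=i1;o[:i2.shape[0],i1.shape[1]:]=i2
cv2.imwrite('pics/'+n+'.png',o);print(i1.shape,read_state()['tool_pos'],read_state()['clock'])
E
python3 look.py a1
```

```text
(324, 396, 3) [ 0.48053555 -0.07440878  0.01214025] 2.7
```

View pics/a1.png

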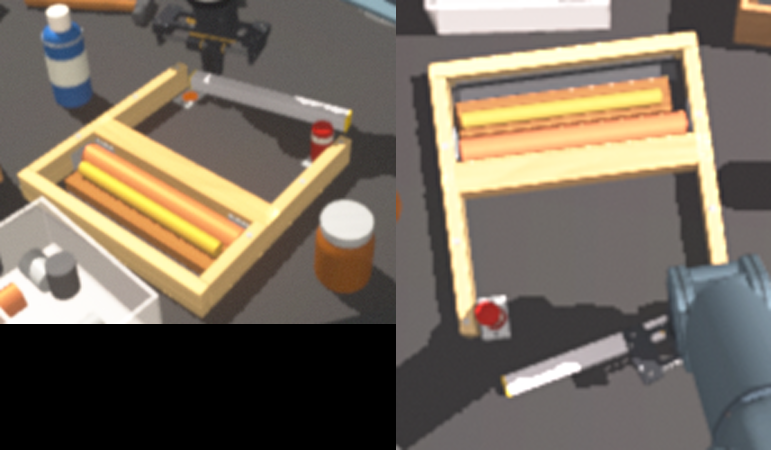

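The tube has turned. Its left end shows at (507,387) in the mosaic, and its right end in the scene half is near (197,82), close to the right cheek tip.

```bash
cat >> h.py <<'E'
RK=np.array([0.670,0.0787]);RA=0.1397
def torack(p):
    a=RA;return np.array([[np.cos(a),np.sin(a)],[-np.sin(a),np.cos(a)]])@(np.array(p)[:2]-RK)
def toworld(q):
    a=RA;return np.array([[np.cos(a),-np.sin(a)],[np.sin(a),np.cos(a)]])@np.array(q)+RK
def ms(n,p,z=.025): # mosaic pixel -> rack
    if p[0]<396: c=load(n+'s');return torack(back(c,p[0]/1.8+130-.2,p[1]/1.8+150-.2,z))
    c=load(n+'t');return torack(back(c,(p[0]-396)/2.5+145-.3,p[1]/2.5+60-.3,z))
def tube(n,pl,q):
    l=ms(n,pl);m=ms(n,q);d=(m-l)/np.linalg.norm(m-l);r=l+.28*d
    print('left',l.round(4),'right',r.round(4),'theta',np.degrees(np.arctan2(d[0],-d[1])).round(1));return l,r
E
python3 - <<'E'
from h import *
tube('a1',(507,387),(628,343))
print(ms('a1',(197,82)), ms('a1',(350,117)), ms('a1',(183,70),.045))
print(torack(read_state()['tool_pos']))
E
```

```text
left [-0.2457  0.1223] right [-0.1836 -0.1508] theta 12.8
[-0.16562756 -0.1217758 ] [-0.23871057  0.129677  ] [-0.15723765 -0.14391618]
[-0.20893844 -0.12523499]
```

```bash
python3 - <<'E'
from h import *
c=load('a1s');o=(220,170);im=c['pixels'][170:240,220:340,::-1].copy()
im=cv2.resize(im,None,fx=6,fy=6,interpolation=cv2.INTER_CUBIC)
def w(x,y,z): return [*toworld((x,y)),z]
for P in [(-.175,-.15,.045),(-.175,-.168,.045),(0,-.15,.045),(-.175,.15,.045)]:
    p=proj(c,w(*P))[0]; cv2.circle(im,tuple(int((p[i]-o[i]+.5)*6) for i in(0,1)),3,(255,0,255),-1)
cv2.imwrite('pics/a1z.png',im)
E
```

```text
(no output)
```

View pics/a1z.png

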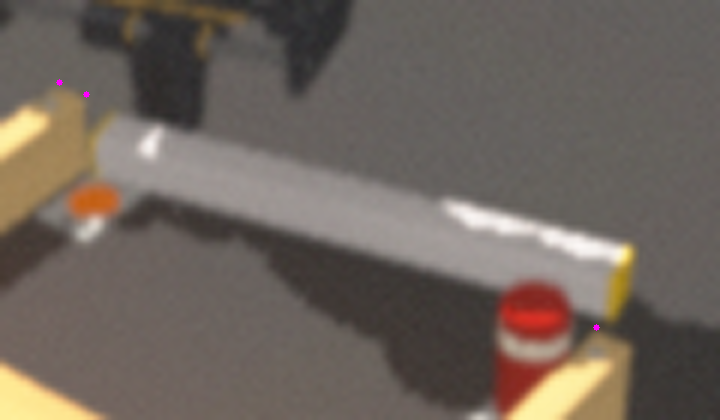

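Call:
{"method": "drive_tool", "body": {"fingers": [0,0,0,0,0], "linear": [[6,4,0],[12,8,0],[18,12,0],[25,16,0],[32,20,0]], "spin": [0.02,0.05,0.08,0.11,0.14]}}

```text
clock: 3.12
tool_pos: [0.5127, -0.0542, 0.0122]
eef_rot: [[-0.846, 0.001, 0.533], [-0.533, 0.003, -0.846], [-0.003, -1.0, -0.001]]
contact_force: [-1.8, -1.5, 2.9]
width: 0.0005
```

```bash
python3 look.py a2
```

```text
(324, 396, 3) [ 0.51428041 -0.05296183  0.01232153] 3.2167
```

View pics/a2.png

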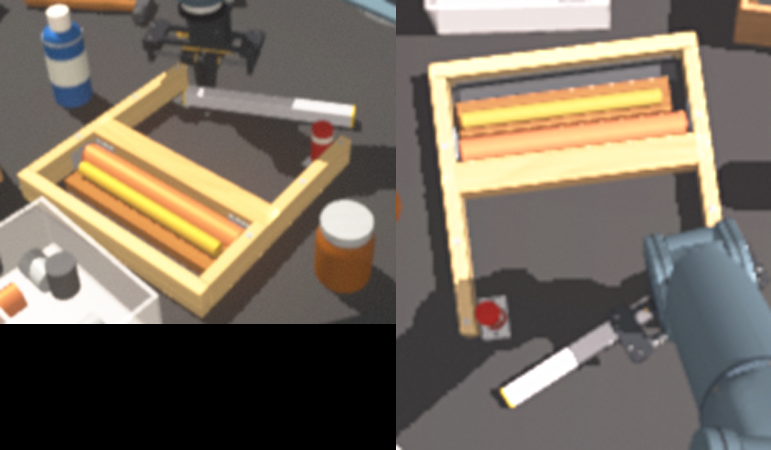

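```bash
python3 - <<'E'
from h import *
tube('a2',(506,398),(613,335))
print(torack(read_state()['tool_pos']))
E
```

```text
left [-0.259   0.1251] right [-0.1478 -0.1319] theta 23.4
[-0.17253593 -0.10869582]
```

Call:
{"method": "drive_tool", "body": {"fingers": [0,0,0,0,0], "linear": [[8,3,-1],[16,6,-1],[24,9,-1],[32,12,-1],[40,15,-1]], "spin": [0.04,0.08,0.12,0.16,0.2]}}

```text
clock: 3.63
tool_pos: [0.5538, -0.0374, 0.011]
eef_rot: [[-0.722, 0.002, 0.692], [-0.692, 0.005, -0.722], [-0.005, -1.0, -0.003]]
contact_force: [-1.8, 0.0, -0.6]
width: 0.0003
```

```bash
python3 look.py a3
```

```text
(324, 396, 3) [ 0.55530851 -0.03685387  0.01124651] 3.7333
```

View pics/a3.png

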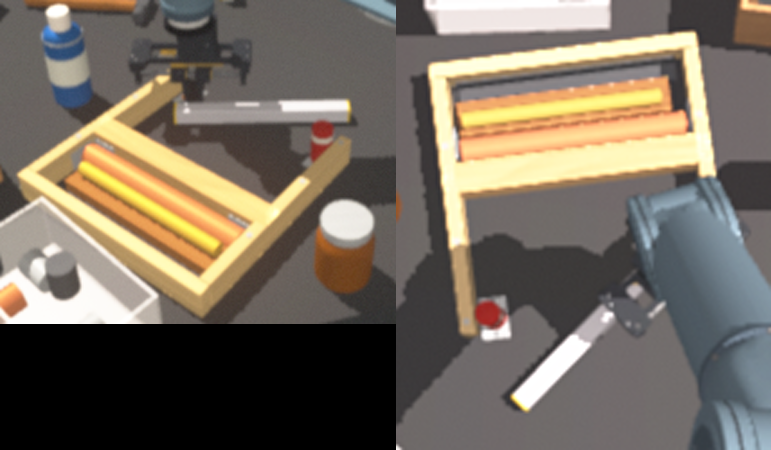

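```bash
python3 - <<'E'
from h import *
l,r=tube('a3',(519,403),(606,313))
f=torack(read_state()['tool_pos']);print(f)
d=(r-l)/.28;print('finger dist from left along',(f-l)@d,'perp',(f-l)@np.array([-d[1],d[0]]))
E
```

```text
left [-0.2672  0.1099] right [-0.091  -0.1077] theta 39.0
[-0.12966456 -0.09845778]
finger dist from left along 0.24845416890498648 perp -0.024241099623069726
```

```bash
python3 - <<'E'
from h import *
l,r=tube('a3',(519,403),(606,313));d=(r-l)/.28
for k in(.03,.0175):print(toworld(l-k*d), (toworld(l-k*d)-read_state()['tool_pos'][:2])*1e3)
print(toworld(d)-RK)
E
```

```text
left [-0.2672  0.1099] right [-0.091  -0.1077] theta 39.0
[0.36818864 0.17077684] [-187.11986734  207.63070663]
[0.37733072 0.16225203] [-177.97779127  199.10589314]
[ 0.73136609 -0.68198508]
```

Call:
{"method": "drive_tool", "body": {"fingers": [0,0,0,0,0], "linear": [[-8,-8,0],[-8,-8,20],[-8,-8,50],[-30,10,65],[-55,40,65]], "spin": [0,0,0,0,0]}}

```text
clock: 4.15
tool_pos: [0.5027, -0.0004, 0.0791]
eef_rot: [[-0.728, 0.012, 0.685], [-0.685, 0.005, -0.728], [-0.012, -1.0, 0.005]]
contact_force: [0.9, 0.9, 0.4]
width: 0.0001
```

Call:
{"method": "drive_tool", "body": {"fingers": [0,0,0,0,0], "linear": [[-28,30,0],[-56,62,0],[-84,96,0],[-112,130,0],[-138,160,0]], "spin": [0,0,0,0,0]}}

```text
clock: 4.57
tool_pos: [0.3652, 0.1568, 0.0792]
eef_rot: [[-0.73, 0.012, 0.683], [-0.683, 0.005, -0.73], [-0.012, -1.0, 0.005]]
contact_force: [1.9, 0.9, 0.8]
width: 0.0005
```

Call:
{"method": "drive_tool", "body": {"fingers": [0,0,0,0,0], "linear": [[0,13,0],[0,13,-20],[0,13,-45],[0,13,-60],[0,13,-66]], "spin": [0,0,0,0,0]}}

```text
clock: 4.98
tool_pos: [0.3636, 0.1684, 0.0118]
eef_rot: [[-0.731, 0.01, 0.682], [-0.682, 0.003, -0.731], [-0.009, -1.0, 0.005]]
contact_force: [-0.4, -0.1, 0.5]
width: 0.0007
```

```bash
python3 look.py a4
```

```text
(324, 396, 3) [0.36424157 0.16880935 0.01274162] 5.0833
```

View pics/a4.png

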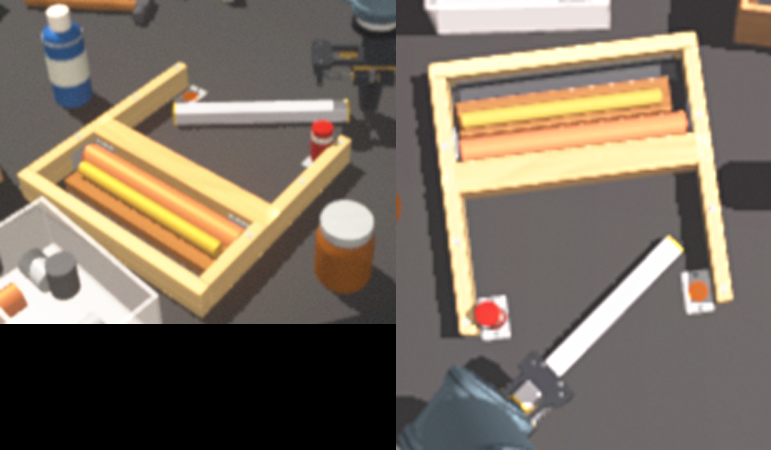

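```bash
python3 - <<'E'
from h import *
r=ms('a4',(675,244));m=ms('a4',(555,367));d=(r-m)/np.linalg.norm(r-m);l=r-.28*d
print(r,l,np.degrees(np.arctan2(d[0],-d[1])))
f=torack(read_state()['tool_pos']);print('along',(f-l)@d,'perp',(f-l)@np.array([-d[1],d[0]]), toworld(d)-RK,toworld(l))
E
```

```text
[-0.09442256 -0.10676226] [-0.26959813  0.11167198] 38.72822446245237
along -0.028617181527423458 perp -0.003500082999147941 [ 0.728161   -0.68540613] [0.38747846 0.15174358]
```

Call:
{"method": "drive_tool", "body": {"fingers": [0,0,0,0,0], "linear": [[6,-2,-1],[14,-10,-1],[22,-18,-1],[30,-25,-1],[38,-33,-1]], "spin": [0,0,0,0,0]}}

```text
clock: 5.5
tool_pos: [0.4031, 0.1355, 0.0127]
eef_rot: [[-0.731, 0.012, 0.682], [-0.682, 0.004, -0.731], [-0.011, -1.0, 0.005]]
contact_force: [-2.3, 1.2, -0.7]
width: 0.0004
```

```bash
python3 look.py a5
```

```text
(324, 396, 3) [0.404278   0.1343058  0.01265583] 5.6
```

View pics/a5.png

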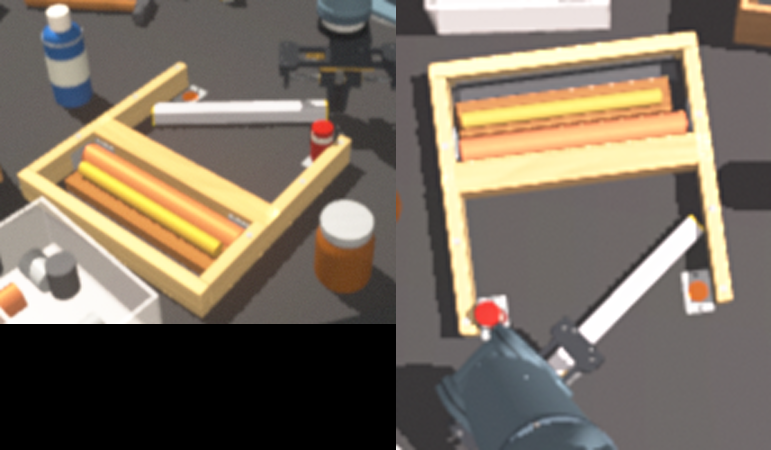

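```bash
cat >> h.py <<'E'
def tubeR(n,pr,q):
    r=ms(n,pr);m=ms(n,q);d=(r-m)/np.linalg.norm(r-m);l=r-.28*d
    print('left',l.round(4),'right',r.round(4),'theta',np.degrees(np.arctan2(d[0],-d[1])).round(1));return l,r
def rel(l,r,along,perp):
    d=(r-l)/.28;n=np.array([-d[1],d[0]]);w=toworld((l+r)/2+along*d+perp*n);s=read_state()['tool_pos']
    print('tgt',w.round(4),'shift mm',((w-s[:2])*1e3).round(1),'d',(toworld(d)-RK).round(3),'n',(toworld(n)-RK).round(3));return w
E
python3 - <<'E'
from h import *
l,r=tubeR('a5',(694,223),(588,334))
rel(l,r,.04,-.034)
E
```

```text
left [-0.2485  0.0827] right [-0.071  -0.1338] theta 39.3
tgt [ 0.5218 -0.021 ] shift mm [ 117.5 -155.3] d [ 0.735 -0.678] n [0.678 0.735]
```

Call:
{"method": "drive_tool", "body": {"fingers": [0,0,0,0,0], "linear": [[-8,7,0],[-8,7,25],[-8,7,55],[10,-20,60],[38,-50,60]], "spin": [0,0,0,0,0]}}

```text
clock: 6.02
tool_pos: [0.4414, 0.0872, 0.0751]
eef_rot: [[-0.728, 0.015, 0.685], [-0.685, 0.005, -0.729], [-0.015, -1.0, 0.007]]
contact_force: [-0.1, 0.2, 0.6]
width: 0.0007
```

Call:
{"method": "drive_tool", "body": {"fingers": [0,0,0,0,0], "linear": [[27,-35,0],[54,-70,0],[80,-105,0],[80,-105,-15],[80,-105,-35]], "spin": [0,0,0,0,0]}}

```text
clock: 6.43
tool_pos: [0.5244, -0.0203, 0.0413]
eef_rot: [[-0.732, 0.021, 0.681], [-0.681, 0.004, -0.732], [-0.018, -1.0, 0.011]]
contact_force: [-0.5, 0.7, -0.4]
width: 0.0001
```

Call:
{"method": "drive_tool", "body": {"fingers": [0,0,0,0,0], "linear": [[-3,-1,-15],[-3,-1,-29],[5,6,-30],[12,13,-30],[19,20,-30]], "spin": [0,0,0,0,0]}}

```text
clock: 6.85
tool_pos: [0.5439, 0.0013, 0.012]
eef_rot: [[-0.732, 0.021, 0.681], [-0.682, 0.004, -0.732], [-0.018, -1.0, 0.011]]
contact_force: [-0.5, -0.7, -0.5]
width: 0.0001
```

Call:
{"method": "drive_tool", "body": {"fingers": [0,0,0,0,0], "linear": [[5,3,0],[10,6,0],[15,9,0],[20,12,0],[25,15,0]], "spin": [0.02,0.04,0.06,0.08,0.1]}}

```text
clock: 7.27
tool_pos: [0.5693, 0.0163, 0.0121]
eef_rot: [[-0.659, 0.02, 0.752], [-0.752, 0.006, -0.659], [-0.018, -1.0, 0.011]]
contact_force: [-1.1, -1.1, -1.4]
width: 0.0011
```

```bash
python3 look.py a6
```

```text
(324, 396, 3) [0.57017051 0.01675864 0.01224081] 7.3667
```

View pics/a6.png

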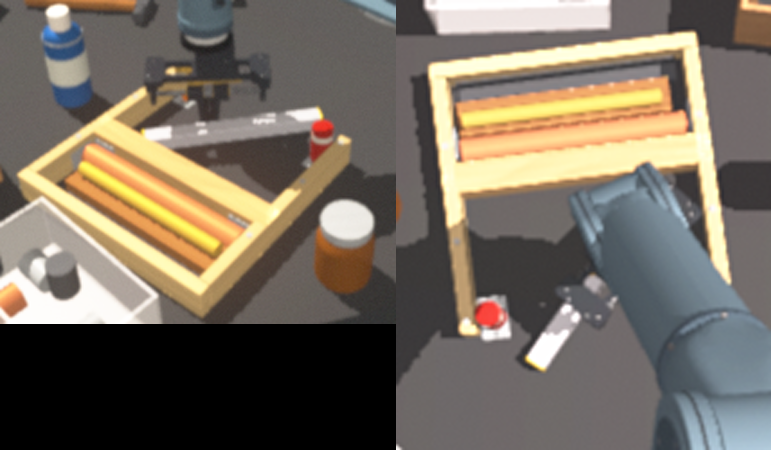

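```bash
python3 - <<'E'
from h import *
l,r=tube('a6',(537,361),(602,282))
rel(l,r,-.17,0)
E
```

```text
left [-0.2184  0.0817] right [-0.025  -0.1208] theta 43.7
tgt [0.4188 0.1478] shift mm [-151.3  131.1] d [ 0.785 -0.62 ] n [0.62  0.785]
```

Call:
{"method": "drive_tool", "body": {"fingers": [0,0,0,0,0], "linear": [[-7,-9,0],[-7,-9,25],[-7,-9,55],[-36,15,60],[-65,42,60]], "spin": [0,0,0,0,0]}}

```text
clock: 7.78
tool_pos: [0.5076, 0.0568, 0.0746]
eef_rot: [[-0.664, 0.029, 0.748], [-0.748, 0.007, -0.664], [-0.025, -1.0, 0.017]]
contact_force: [-0.9, 2.0, -0.7]
width: 0.0007
```

Call:
{"method": "drive_tool", "body": {"fingers": [0,0,0,0,0], "linear": [[-29,29,0],[-58,58,0],[-86,87,0],[-93,94,-20],[-93,94,-40]], "spin": [0,0,0,0,0]}}

```text
clock: 8.2
tool_pos: [0.4132, 0.1536, 0.0354]
eef_rot: [[-0.66, 0.031, 0.751], [-0.751, 0.01, -0.66], [-0.028, -0.999, 0.017]]
contact_force: [1.2, -0.1, -0.2]
width: 0.0003
```

Call:
{"method": "drive_tool", "body": {"fingers": [0,0,0,0], "linear": [[0,0,-12],[0,0,-22],[4,-3,-23],[8,-6,-23]], "spin": [0,0,0,0]}}

```text
clock: 8.53
tool_pos: [0.4214, 0.1469, 0.0123]
eef_rot: [[-0.66, 0.031, 0.751], [-0.751, 0.01, -0.66], [-0.028, -0.999, 0.017]]
contact_force: [0.4, 0.4, 1.2]
width: 0.0005
```

```bash
python3 look.py a7
```

```text
(324, 396, 3) [0.4228758  0.14654027 0.01300144] 8.6333
```

View pics/a7.png

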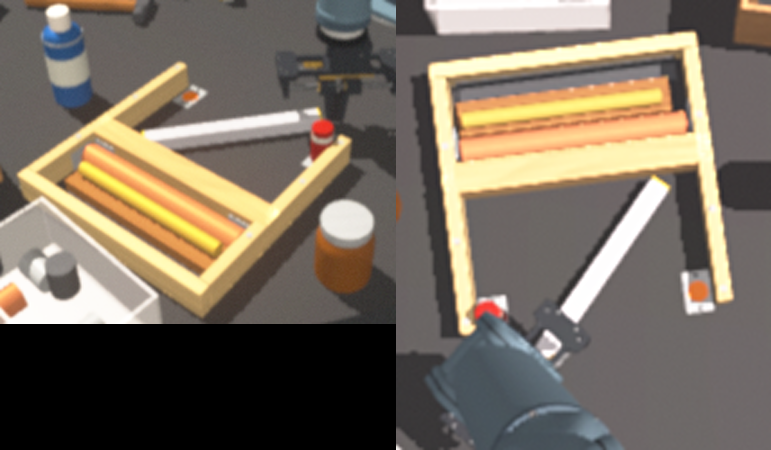

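```bash
python3 - <<'E'
from h import *
l,r=tubeR('a7',(659,183),(571,312))
rel(l,r,-.1575,0);rel(l,r,-.17,0)
print(ms('a7',(690,165),.045),ms('a7',(460,190),.045))
E
```

```text
left [-0.2259  0.0875] right [-0.0151 -0.0967] theta 48.9
tgt [0.4194 0.1435] shift mm [-3.5 -3. ] d [ 0.837 -0.547] n [0.547 0.837]
tgt [0.409  0.1503] shift mm [-13.9   3.8] d [ 0.837 -0.547] n [0.547 0.837]
[-0.00156422 -0.13694911] [0.0022016  0.14917901]
```

```bash
python3 - <<'E'
from h import *
l,r=tubeR('a7',(659,183),(571,312))
rel(l,r,.015,.036)
E
```

```text
left [-0.2259  0.0875] right [-0.0151 -0.0967] theta 48.9
tgt [0.5835 0.0793] shift mm [160.7 -67.2] d [ 0.837 -0.547] n [0.547 0.837]
```

Call:
{"method": "drive_tool", "body": {"fingers": [0,0,0,0,0], "linear": [[-6,4,0],[-6,4,25],[-6,4,55],[20,0,65],[50,-10,65]], "spin": [0,0,0,0,0]}}

```text
clock: 9.05
tool_pos: [0.4735, 0.1387, 0.0814]
eef_rot: [[-0.659, 0.037, 0.751], [-0.751, 0.013, -0.66], [-0.034, -0.999, 0.019]]
contact_force: [1.5, 1.0, -0.0]
width: 0.0005
```

Call:
{"method": "drive_tool", "body": {"fingers": [0,0,0,0,0], "linear": [[30,-15,0],[60,-30,0],[90,-47,0],[112,-57,-15],[112,-57,-40]], "spin": [0.05,0.1,0.13,0.13,0.13]}}

```text
clock: 9.47
tool_pos: [0.5929, 0.0781, 0.0441]
eef_rot: [[-0.561, 0.045, 0.826], [-0.827, 0.017, -0.562], [-0.04, -0.999, 0.028]]
contact_force: [1.0, -1.1, 0.4]
width: 0.0
```

Call:
{"method": "drive_tool", "body": {"fingers": [0,0,0,0,0], "linear": [[0,0,-15],[0,0,-28],[0,0,-29],[-4,-6,-29],[-8,-12,-29]], "spin": [0,0,0,0,0]}}

```text
clock: 9.88
tool_pos: [0.5847, 0.0666, 0.0159]
eef_rot: [[-0.56, 0.046, 0.827], [-0.828, 0.018, -0.561], [-0.041, -0.999, 0.028]]
contact_force: [0.7, -1.0, 0.3]
width: 0.0005
```

Call:
{"method": "drive_tool", "body": {"fingers": [0,0,0,0,0], "linear": [[-4,-6,-2],[-8,-12,-3],[-12,-18,-3],[-15,-24,-3],[-18,-29,-3]], "spin": [0,0,0,0,0]}}

```text
clock: 10.3
tool_pos: [0.5691, 0.0393, 0.0152]
eef_rot: [[-0.559, 0.053, 0.827], [-0.828, 0.021, -0.561], [-0.047, -0.998, 0.032]]
contact_force: [3.1, 5.4, 4.6]
width: 0.0005
```

```bash
python3 look.py a8
```

```text
(324, 396, 3) [0.56819525 0.03777568 0.01471748] 10.4
```

View pics/a8.png

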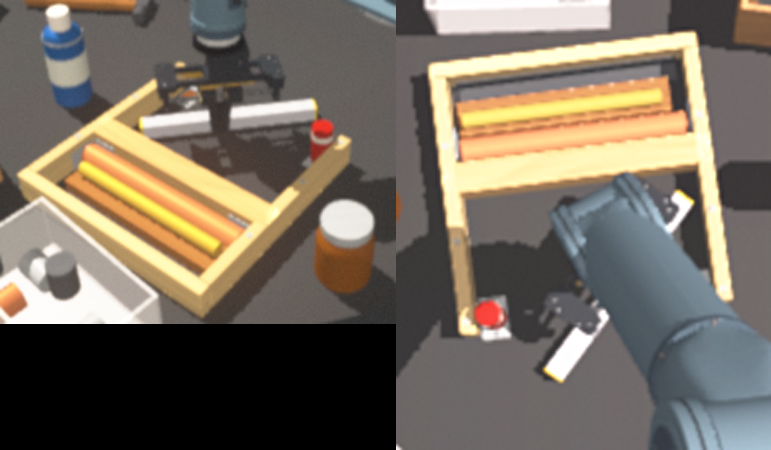

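```bash
python3 - <<'E'
from h import *
l,r=tubeR('a8',(684,198),(553,374))
print(np.linalg.norm(ms('a8',(684,198))-ms('a8',(553,374))))
rel(l,r,-.175,0);rel(l,r,-.1575,0)
E
```

```text
left [-0.2407  0.0676] right [-0.0379 -0.1255] theta 46.4
0.2747571487654869
tgt [0.3938 0.1325] shift mm [-174.4   94.8] d [ 0.813 -0.582] n [0.582 0.813]
tgt [0.408  0.1224] shift mm [-160.2   84.6] d [ 0.813 -0.582] n [0.582 0.813]
```

Call:
{"method": "drive_tool", "body": {"fingers": [0,0,0,0,0], "linear": [[5,8,5],[5,8,30],[5,8,60],[-25,25,65],[-60,42,65]], "spin": [0,0,0,0,0]}}

```text
clock: 10.82
tool_pos: [0.511, 0.0796, 0.0823]
eef_rot: [[-0.563, 0.057, 0.824], [-0.825, 0.019, -0.565], [-0.048, -0.998, 0.036]]
contact_force: [0.2, 1.4, -0.4]
width: 0.0007
```

Call:
{"method": "drive_tool", "body": {"fingers": [0,0,0,0,0], "linear": [[-35,17,0],[-70,34,0],[-105,48,0],[-120,55,-10],[-120,55,-35]], "spin": [0,0,0,0,0]}}

```text
clock: 11.23
tool_pos: [0.3887, 0.1363, 0.0491]
eef_rot: [[-0.559, 0.058, 0.827], [-0.827, 0.02, -0.561], [-0.049, -0.998, 0.037]]
contact_force: [1.3, 0.5, -0.3]
width: 0.0006
```

Call:
{"method": "drive_tool", "body": {"fingers": [0,0,0,0,0], "linear": [[0,0,-20],[0,0,-35],[4,-3,-36],[10,-7,-36],[16,-11,-36]], "spin": [0,0,0,0,0]}}

```text
clock: 11.65
tool_pos: [0.4057, 0.125, 0.0138]
eef_rot: [[-0.559, 0.059, 0.827], [-0.828, 0.02, -0.561], [-0.049, -0.998, 0.038]]
contact_force: [0.6, 0.7, 0.4]
width: 0.0004
```

Call:
{"method": "drive_tool", "body": {"fingers": [0,0,0,0], "linear": [[5,-4,0],[10,-7,0],[14,-10,0],[18,-13,0]], "spin": [0,0,0,0]}}

```text
clock: 11.98
tool_pos: [0.4235, 0.1122, 0.0143]
eef_rot: [[-0.559, 0.058, 0.827], [-0.827, 0.021, -0.561], [-0.05, -0.998, 0.037]]
contact_force: [-5.4, 3.3, 5.1]
width: 0.0004
```

```bash
python3 look.py a9
```

```text
(324, 396, 3) [0.42435496 0.11158672 0.01425903] 12.0833
```

View pics/a9.png

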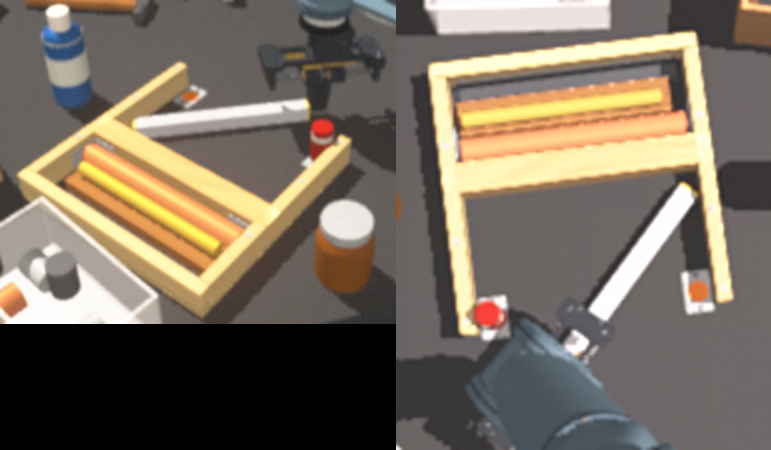

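```bash
python3 - <<'E'
from h import *
l,r=tubeR('a9',(686,190),(598,314))
rel(l,r,-.1575,0);rel(l,r,-.06,-.036)
E
```

```text
left [-0.2352  0.0592] right [-0.0281 -0.1293] theta 47.7
tgt [0.4144 0.1144] shift mm [-10.    2.8] d [ 0.826 -0.564] n [0.564 0.826]
tgt [0.4746 0.0297] shift mm [ 50.3 -81.9] d [ 0.826 -0.564] n [0.564 0.826]
```

Call:
{"method": "drive_tool", "body": {"fingers": [0,0,0,0,0], "linear": [[-8,6,2],[-8,6,30],[0,-25,40],[25,-55,40],[50,-84,40]], "spin": [0,0,0,0,0]}}

```text
clock: 12.5
tool_pos: [0.4746, 0.0269, 0.0555]
eef_rot: [[-0.559, 0.061, 0.827], [-0.828, 0.02, -0.56], [-0.05, -0.998, 0.039]]
contact_force: [0.2, 0.2, -0.5]
width: 0.0004
```

Call:
{"method": "drive_tool", "body": {"fingers": [0,0,0,0,0], "linear": [[0,0,-20],[0,0,-40],[3,5,-41],[6,10,-41],[10,16,-41]], "spin": [0,0,0,0,-0.03]}}

```text
clock: 12.92
tool_pos: [0.4843, 0.044, 0.0151]
eef_rot: [[-0.582, 0.06, 0.811], [-0.812, 0.018, -0.584], [-0.05, -0.998, 0.039]]
contact_force: [-0.8, -1.2, -0.7]
width: 0.0005
```

Call:
{"method": "drive_tool", "body": {"fingers": [0,0,0,0,0], "linear": [[5,5,-1],[10,10,-1],[15,15,-1],[20,20,-1],[25,25,-1]], "spin": [-0.03,-0.06,-0.09,-0.12,-0.15]}}

```text
clock: 13.33
tool_pos: [0.5089, 0.0708, 0.0151]
eef_rot: [[-0.697, 0.062, 0.715], [-0.716, 0.009, -0.698], [-0.049, -0.998, 0.038]]
contact_force: [-0.9, -0.5, -1.0]
width: 0.0007
```

```bash
python3 look.py b1
```

```text
(324, 396, 3) [0.5101707  0.07182554 0.01536602] 13.4333
```

View pics/b1.png

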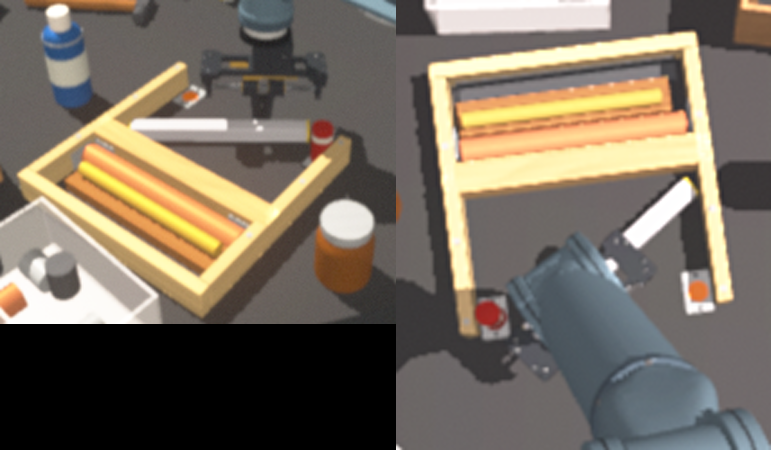

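```bash
python3 - <<'E'
from h import *
l,r=tubeR('b1',(687,185),(632,243))
d=(r-l)/.28;f=torack(read_state()['tool_pos'])-(l+r)/2
print(f@d,f@np.array([-d[1],d[0]]))
# from scene: line
a=ms('b1',(134,122));b=ms('b1',(308,122));print(a,b,np.degrees(np.arctan2((a-b)[0],-(a-b)[1])))
E
```

```text
left [-0.2006  0.0842] right [-0.022  -0.1313] theta 39.7
-0.06061287130433236 -0.01200802448405657
[-0.02721685 -0.13178823] [-0.18945898  0.08435183] 36.8931472839377
```

Call:
{"method": "drive_tool", "body": {"fingers": [0,0,0,0,0], "linear": [[6,1,-1],[12,2,-1],[18,3,-1],[24,4,-1],[30,5,-1]], "spin": [-0.03,-0.06,-0.09,-0.12,-0.15]}}

```text
clock: 13.85
tool_pos: [0.5405, 0.0768, 0.0143]
eef_rot: [[-0.796, 0.065, 0.602], [-0.603, 0.0, -0.798], [-0.052, -0.998, 0.039]]
contact_force: [-2.1, 0.8, -0.4]
width: 0.0003
```

```bash
python3 look.py b2
```

```text
(324, 396, 3) [0.54192184 0.07721662 0.01455897] 13.95
```

View pics/b2.png

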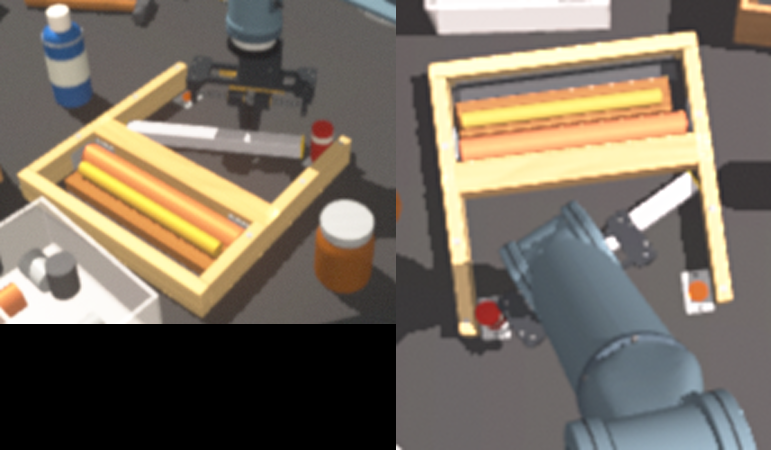

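Call:
{"method": "drive_tool", "body": {"fingers": [0,0,0,0,0], "linear": [[6,0,0],[12,0,0],[18,1,0],[24,2,0],[30,3,0]], "spin": [-0.03,-0.06,-0.09,-0.12,-0.15]}}

```text
clock: 14.37
tool_pos: [0.5724, 0.0805, 0.0145]
eef_rot: [[-0.878, 0.066, 0.475], [-0.476, -0.009, -0.879], [-0.054, -0.998, 0.04]]
contact_force: [-3.3, 1.2, -0.7]
width: 0.0005
```

```bash
python3 look.py b3
```

```text
(324, 396, 3) [0.57367734 0.08076388 0.01484798] 14.4667
```

View pics/b3.png

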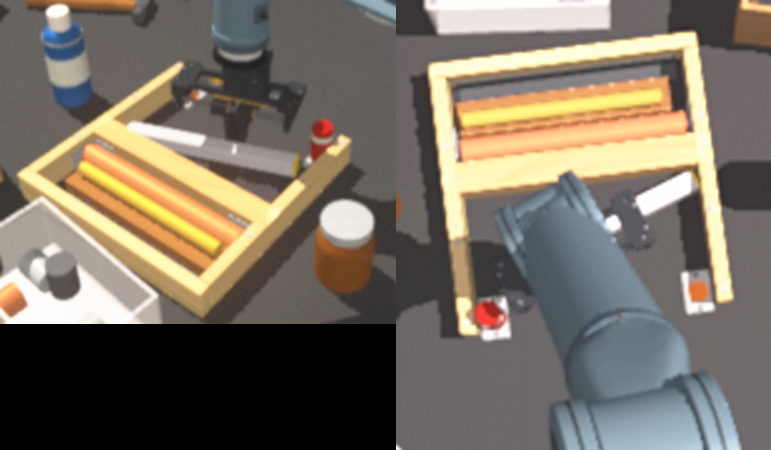

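The left end, at scene (297,165), is now past the post and the right end stays in the corner. I'll keep swinging it in.

Call:
{"method": "drive_tool", "body": {"fingers": [0,0,0,0,0], "linear": [[6,1,0],[12,2,0],[18,3,0],[24,4,0],[30,5,0]], "spin": [-0.03,-0.06,-0.09,-0.12,-0.15]}}

```text
clock: 14.88
tool_pos: [0.6042, 0.0862, 0.0148]
eef_rot: [[-0.939, 0.066, 0.337], [-0.338, -0.019, -0.941], [-0.056, -0.998, 0.04]]
contact_force: [-3.3, 0.7, 0.0]
width: 0.0004
```

```bash
python3 look.py b4
```

```text
(324, 396, 3) [0.60542241 0.08626209 0.01508799] 14.9833
```

View pics/b4.png

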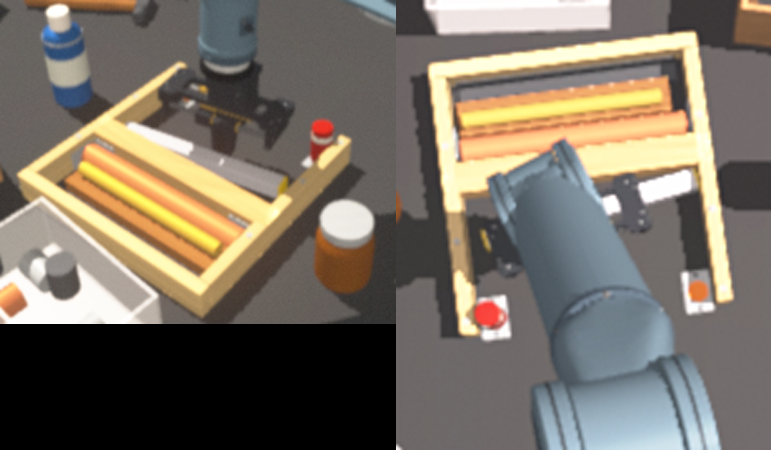

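Call:
{"method": "drive_tool", "body": {"fingers": [0,0,0,0,0], "linear": [[5,1,-1],[10,2,-1],[15,2,-1],[20,3,-1],[25,4,-1]], "spin": [-0.04,-0.08,-0.12,-0.16,-0.2]}}

```text
clock: 15.4
tool_pos: [0.6304, 0.0905, 0.014]
eef_rot: [[-0.988, 0.063, 0.143], [-0.145, -0.032, -0.989], [-0.058, -0.997, 0.04]]
contact_force: [-2.5, 1.0, -0.8]
width: 0.0004
```

```bash
python3 look.py b5
```

```text
(324, 396, 3) [0.6316631  0.09059762 0.01439636] 15.5
```

View pics/b5.png

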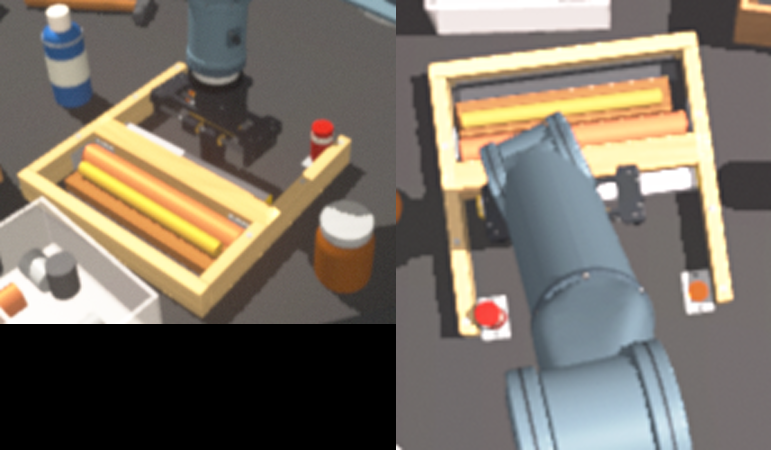

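Call:
{"method": "drive_tool", "body": {"fingers": [0,0,0,0], "linear": [[2,0,0],[4,0,0],[5,1,0],[6,1,0]], "spin": [0,0,0,0]}}

```text
clock: 15.83
tool_pos: [0.634, 0.0906, 0.0139]
eef_rot: [[-0.988, 0.058, 0.145], [-0.147, -0.034, -0.989], [-0.053, -0.998, 0.042]]
contact_force: [-14.1, -2.2, 11.3]
width: 0.0005
```

Call:
{"method": "drive_tool", "body": {"fingers": [0,0,0,0,0], "linear": [[-10,-1,0],[-20,-3,10],[-35,-5,40],[-70,-10,70],[-105,-15,90]], "spin": [0,0,0,0,0]}}

```text
clock: 16.25
tool_pos: [0.5337, 0.0759, 0.1042]
eef_rot: [[-0.987, 0.063, 0.145], [-0.147, -0.033, -0.989], [-0.058, -0.997, 0.042]]
contact_force: [0.7, 1.0, 0.3]
width: 0.0003
```

Call:
{"method": "drive_tool", "body": {"fingers": [0,0,0,0,0], "linear": [[-25,20,0],[-50,40,0],[-75,60,0],[-100,80,0],[-120,110,0]], "spin": [0,0,0,0,0]}}

```text
clock: 16.67
tool_pos: [0.4127, 0.1845, 0.1046]
eef_rot: [[-0.988, 0.064, 0.143], [-0.146, -0.034, -0.989], [-0.059, -0.997, 0.043]]
contact_force: [-0.2, -0.4, 0.1]
width: 0.0005
```

```bash
python3 look.py b6; python3 - <<'E'
from h import *
c=load('b6t');im=c['pixels'][120:150,155:285,::-1]
cv2.imwrite('pics/b6z.png',cv2.resize(im,None,fx=6,fy=6,interpolation=cv2.INTER_CUBIC))
E
```

```text
(324, 396, 3) [0.41144299 0.19091088 0.10479008] 16.7667
```

View pics/b6.png

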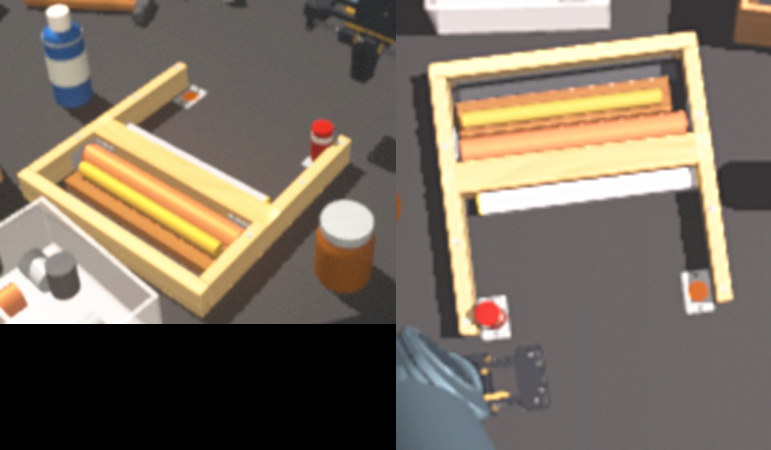

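View pics/b6z.png

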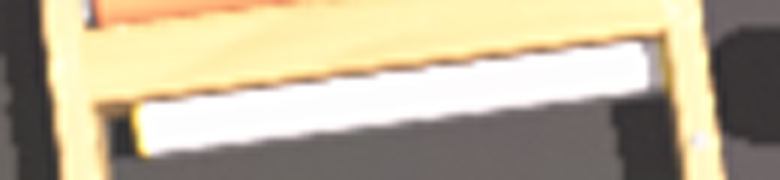

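```bash
python3 - <<'E'
from h import *
c=load('b6t')
f=lambda u,v,z:torack(back(c,(u+.5)/6-.5+155,(v+.5)/6-.5+120,z)).round(4)
print('tube front',f(150,157,.025),f(400,125,.025),f(640,94,.025))
print('rail edge',f(110,103,.045),f(400,69,.045),f(655,38,.045))
print('ends',f(135,130,.025),f(662,65,.025))
for y in(.1,-.1):
    w=toworld((-.055,y));print(w,(w-read_state()['tool_pos'][:2])*1e3)
    
E
```

```text
tube front [-0.0285  0.1267] [-0.0278 -0.0045] [-0.0269 -0.1312]
rail edge [-0.0021  0.1416] [-0.0028 -0.0085] [-0.0028 -0.1413]
ends [-0.0134  0.1328] [-0.013  -0.1446]
[0.60161122 0.17006725] [190.16822456 -20.84363048]
[ 0.62946042 -0.02798431] [ 218.01743328 -218.8951934 ]
```

```bash
python3 - <<'E'
from h import *
a,b=load('s0'),load('b6s')
o=np.vstack([a['pixels'],b['pixels']])
d=np.abs(a['pixels'].astype(int)-b['pixels']).max(2)
for n,(x0,y0,x1,y1) in dict(can=(153,150,184,212),jar=(303,260,342,312),coup=(350,258,378,288),wrench=(375,220,445,262),tools=(142,130,235,162),tape=(245,125,263,152)).items():print(n,(d[y0:y1,x0:x1]>60).mean().round(3))
hand_in()
E
```

```text
can 0.0
jar 0.0
coup 0.0
wrench 0.0
tools 0.002
tape 0.163
the job is handed in; nothing more can be done
```

The tape region differs between the two pictures, so I'll check whether it moved or was only hidden by the arm.

```bash
python3 - <<'E'
from h import *
o=np.hstack([load(n)['pixels'][100:180,130:290,::-1] for n in('s0','b6s')]); 
p=np.hstack([load(n)['pixels'][150:290,300:430,::-1] for n in('t0','b6t')])
p=cv2.resize(p,(320,172))
cv2.imwrite('pics/tp.png',cv2.resize(np.vstack([o,p]),None,fx=2.3,fy=2.3))
E
```

```text
(no output)
```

View pics/tp.png

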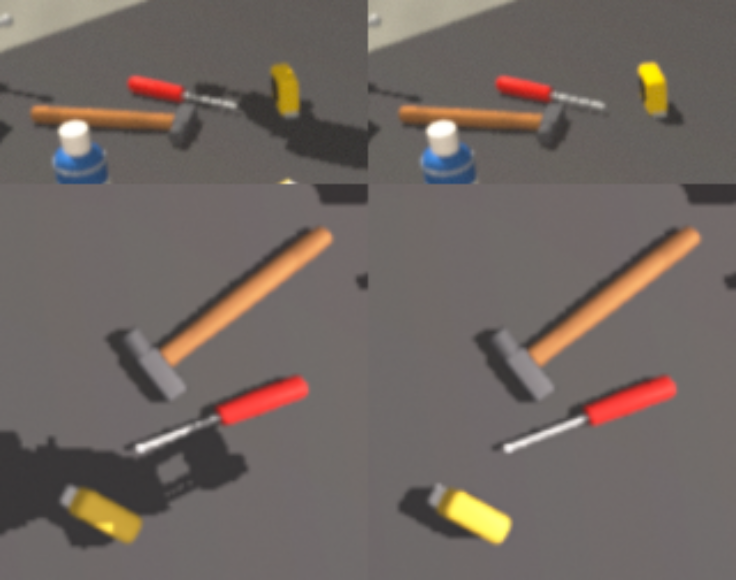

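The tube is in the front bay against the back rail, and the job was handed in at about 17 s of the 72 s allowed; no verdict was reported. I only pushed it with the shut fingers: the right end went in first, I seated it in the corner with pushes on the end and sides, then swung the left end in past the post.

**Position:** In the last top view, both end centres are at about rack x = -13 mm (limit -22.5 mm) and y = +133 / -145 mm. The tube's front face is 24 to 26 mm from the rail edge, so it is within about 2 mm of snug along its length.

**Forces and clearance:** The largest push I saw was about 18 N, when the tube met the rail. The gripper was clear of everything at hand-in.

**Other things on the bench:** A before-and-after picture check showed no change for the can, jar, coupling and wrench, and almost none for the hammer and screwdriver. It flagged the tape measure, but the pictures I viewed after handing in show that was the arm's shadow moving off it; the tape itself had not moved.

**Disagreement:** My rack position, fitted from the top view, sat 2 to 3 pixels off in the scene camera. I relied on the force at the rail and on distances measured relative to it.

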